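# Make up two medicine orders

### The arm

A 6-joint arm with a two-finger parallel gripper is mounted at the origin on the work surface. World frame = base frame: x ahead of the robot, y to its left, z up, the work surface at z = 0. Lengths are in mm, angles in degrees, forces in N, time in s.
With the tool pointing down it reaches from about 350 to 850 mm from the base axis. Payload 8.1 kg.
Tool frame: the origin (TCP) lies at the very end of the fingers, on their centre line; the grasp point (between the pads) lies 19 mm behind it (r.grasp_offset is the distance from the TCP to the grasp point, in mm); z points along the fingers, y is the line along which they close (so a half turn about z gives the same grasp; the last joint's range is limited). The gripper opens to 85 mm and grips with 20 to 120 N. Pads are 22 mm wide; open, the fingers measure 114 mm over their backs; the gripper's body (76 mm by 85 mm) begins 54 mm behind the grasp point. The pads swing forward as they close: fully open they stand 13 mm farther back than shut.
Start: joints at [71.196, 7.471, 85.268, -0, 87.261, -4.893], TCP at [144.23, 582.411, 231.292] pointing down, gripper open.
Joint ranges: [-169.43, 169.43], [-51.17, 129.36], [1.28, 143.12], [-76.62, 256.62], [0, 156.53], [-152.29, 152.29]. Speed limits (degrees/s): [136.94, 136.94, 159.86, 180, 180, 180].

### API

Orientations are given as [roll, pitch, yaw] about the fixed x, y, z axes, in that order (R = Rz(yaw) Ry(pitch) Rx(roll)).
In Python, from bench import r gives the robot as it stands.
- The arm moves only by the tool carry_out, never from a script. Its argument "commands" is a list of rows, each an object with "jaw": the finger opening in m, from 0 to 0.0854; "translation": the shift along the tool's x, y, z in m, a list of three; "spin": the turn about the tool's z in rad. A call has exactly 8 rows; each row shifts and turns the commanded pose from where the row before left it, along the tool's axes as they then stand; what a row does not reach is not made up. A row lasts 1/12 s, in which the tool goes at most 41.7 mm and 7.16 degrees, less where a joint would pass 70% of its speed; a pose out of reach is approached as far as the arm can. A call is refused whole if a number of a shift passes 0.0417 or a number of a turn 0.125, either way. A call with a gripper value outside its range is refused whole. The fingers move at their own pace and stop on an object; "squeeze" is the grip in N (left out, the last holds). Time passes only in rows, so rows that do not move let the fingers close, or fill a call up. It gives the time, the measured TCP pose, the force, the opening and the grip force at its end, in the units of the state.
- r.sense(): the state, without advancing time (a new reading comes with each control period).
- r.snapshot(name): name is "side" or "top" or "wrist"; returns a dict with "pixels" (400x640x3 uint8, blue, green, red), "K" (3x3 intrinsics, pixels), "dist_coeffs" ([k1, k2, p1, p2, k3] as OpenCV has them; the pictures are not rectified), "extrinsics" (4x4, takes a point from camera to world coordinates). Camera axes: x right, y down, z forward; pixel columns grow to the right and rows downward; lengths in mm; the calibration is good to about 2 mm. A picture is of the moment at which its call begins. There is no depth.
- r.hand_in(): hands the job in; it is judged then, once.
Trained networks look in a picture, given as the dict that the camera call returned (one of the last four; its "shot" number tells which), for a name from the list of things; names that differ only in an ending like _2 or _b are one class to them, and where a whole thing is asked for, a point or a joint stands for the part that bears it (a point fixed in the world has none). Each returns a list of dicts, best first, with "score" (0 to 1); they miss things now and then, are a little off and sometimes report something else, mostly with a low value. They report only what shows in the picture. A call takes as long as a camera call. They do not tell look-alikes from the thing itself.
- r.spot_in(picture, target): "xy" ([column, row] in pixels, amid what is visible of it).
- r.regions_of(picture, target): "pixels" (400x640 bool, what is visible of it) and "xy" ([column, row] in pixels, amid what is visible of it).
- r.landmark_of(picture, target): "xy" ([column, row] in pixels: a listed point, or the origin of a listed thing).
The state is a dict: "time": time; "joint_pos": joint angles; "qd": joint speeds; "joint_efforts": joint torques, N m; "tool_pos": TCP position; "tcp_rot": TCP orientation; "ft_force": force on the tool from outside, world axes, zero at the start; "wrist_torque": the same for the moment, N m; "finger_gap": finger opening in mm; "grip_force": force on a finger pad.
Only numpy, scipy, OpenCV 4.12 (cv2) and the standard library are available. Lean on these libraries where they do the work, as an engineer would, in place of code of your own. Each camera call takes 0.05 s, during which the arm holds its last target. There are 200 camera calls.

### The job

Make up the two orders at the checking desk, one at a time: first the yellow tray with the blue-banded carton and the amber bottle, and only when that is complete pick for the blue tray, which gets the green-banded carton and the white jar with the black lid. In each tray the carton stands in the oblong compartment and the bottle or jar in the square one, all upright on the tray floor; keep them upright on the way and set them down, do not drop them. Leave the orange-banded carton, the yellow-capped bottle, the tape dispenser and the scanner where they are.

Things in the scene. Friction and masses are not known exactly. Their poses are not given: they have to be found in the camera images.
- blue_carton: White medicine carton with a blue top flap and blue band round its foot, standing upright: 40 (own x) by 90 (own y) by 80 high, mm; it can be gripped across the 40. About 0.12 kg. Origin: centre of its underside; z up. Belongs to the yellow tray.
- green_carton: White medicine carton with a green top flap and green band round its foot, standing upright: 40 (own x) by 90 (own y) by 80 high, mm; it can be gripped across the 40. About 0.12 kg. Origin: centre of its underside; z up. Belongs to the blue tray.
- orange_carton: White medicine carton with an orange top flap and orange band round its foot, standing upright: 40 (own x) by 90 (own y) by 80 high, mm; it can be gripped across the 40. About 0.12 kg. Origin: centre of its underside; z up. Not ordered: stays.
- amber_bottle: Round amber bottle with a white label and a white screw cap, upright: body 52 mm in diameter up to 78 mm high, then a shoulder and a cap 41 mm in diameter from 84 to 102 mm. About 0.13 kg. Origin: centre of its underside; z up. Belongs to the yellow tray.
- black_lid_jar: Round white jar with a black screw lid, upright: 54 mm in diameter up to 62 mm high, then the lid, 56 mm in diameter, up to 85 mm. About 0.14 kg. Origin: centre of its underside; z up. Belongs to the blue tray.
- yellow_cap_bottle: Round white bottle with a pale blue label and a yellow cap, the same shape and size as the amber bottle (52 mm in diameter, 102 mm high). Origin: centre of its underside; z up. Not ordered: stays.
- yellow_tray: Yellow plastic order tray, 80 (own x) by 196 (own y) mm outside, walls 35 high and 4 thick, floor 4 thick, open on top; it stands fast on the desk and does not slide. A cross wall parts it into an oblong compartment, 72 by 112 inside, centred at own (x 0, y -38), and a square compartment, 72 by 72 inside, centred at own (x 0, y +58). Origin: centre of its underside; z up. For the first order.
- blue_tray: Blue plastic order tray, 80 (own x) by 196 (own y) mm outside, walls 35 high and 4 thick, floor 4 thick, open on top; it stands fast on the desk and does not slide. A cross wall parts it into an oblong compartment, 72 by 112 inside, centred at own (x 0, y -38), and a square compartment, 72 by 72 inside, centred at own (x 0, y +58). Origin: centre of its underside; z up. For the second order.
- tape_dispenser: Black and red desk tape dispenser with a roll of brown tape, 74 (own x) by 190 (own y) by 108 high, mm; loose, 0.9 kg. Origin: centre of its underside; z up. Stays.
- scanner: Black hand-held barcode scanner lying on its side: head 62 by 92 and 44 thick, grip 105 long, mm; loose. Origin: underside of the rear end of the head, where the grip begins; its head points along own +y, its grip along own +x; z up. Stays.
Things that resemble listed ones, but are neither listed nor needed, are in the scene too. Leave any pink look-alike of the black_lid_jar alone.

How it is judged (in metres and radians):
On the way, in this order (a step that is already met when the one before it is completed fails the run):
1. the first order is complete: blue-banded carton and amber bottle stand released in their compartments of the yellow tray (x of blue_carton in the frame of yellow_tray between -0.018 and 0.018 m and y of blue_carton in the frame of yellow_tray between -0.052 and -0.024 m and z of each of blue_carton, amber_bottle in the frame of yellow_tray below 0.009 m and angle between each of blue_carton, amber_bottle's own z axis and vertical below 0.12 rad and x of amber_bottle in the frame of yellow_tray between -0.013 and 0.013 m and y of amber_bottle in the frame of yellow_tray between 0.045 and 0.071 m and linear speed of each of blue_carton, amber_bottle below 0.02 m/s and angular speed of each of blue_carton, amber_bottle below 0.2 rad/s and contact force between each of blue_carton, amber_bottle and the fingers below 0.1 N), for 0.2 s.
2. the second order is complete: green-banded carton and black-lidded jar stand released in their compartments of the blue tray (x of green_carton in the frame of blue_tray between -0.018 and 0.018 m and y of green_carton in the frame of blue_tray between -0.052 and -0.024 m and z of each of green_carton, black_lid_jar in the frame of blue_tray below 0.009 m and angle between each of green_carton, black_lid_jar's own z axis and vertical below 0.12 rad and x of black_lid_jar in the frame of blue_tray between -0.012 and 0.012 m and y of black_lid_jar in the frame of blue_tray between 0.046 and 0.07 m and linear speed of each of green_carton, black_lid_jar below 0.02 m/s and angular speed of each of green_carton, black_lid_jar below 0.2 rad/s and contact force between each of green_carton, black_lid_jar and the fingers below 0.1 N), for 0.2 s.
At the end, for the whole second after the job is handed in: Blue carton (oblong) and amber bottle (square compartment) in the yellow tray, green carton (oblong) and jar (square) in the blue tray: anywhere inside the compartment, underside less than 9 mm above the tray's underside, upright within 0.12 rad, released, at rest (all of step 1 and all of step 2); the robot touches nothing.
It fails at once if a thing of the second order is lifted (over 30 mm) before the first order is complete (height (world z) of any of green_carton, black_lid_jar above 0.03 m and not (x of blue_carton in the frame of yellow_tray between -0.018 and 0.018 m and y of blue_carton in the frame of yellow_tray between -0.052 and -0.024 m and z of each of blue_carton, amber_bottle in the frame of yellow_tray below 0.009 m and angle between each of blue_carton, amber_bottle's own z axis and vertical below 0.12 rad and x of amber_bottle in the frame of yellow_tray between -0.013 and 0.013 m and y of amber_bottle in the frame of yellow_tray between 0.045 and 0.071 m)).
It fails at once if an ordered thing is tipped by more than 0.6 rad (angle between any of blue_carton, amber_bottle, green_carton, black_lid_jar's own z axis and vertical above 0.6 rad).
It fails at once if an ordered thing is dropped or thrown: out of the fingers and faster than 0.6 m/s (a fall of about 20 mm) ((linear speed of blue_carton above 0.6 m/s and contact force between blue_carton and the fingers below 0.05 N) or (linear speed of amber_bottle above 0.6 m/s and contact force between amber_bottle and the fingers below 0.05 N) or (linear speed of green_carton above 0.6 m/s and contact force between green_carton and the fingers below 0.05 N) or (linear speed of black_lid_jar above 0.6 m/s and contact force between black_lid_jar and the fingers below 0.05 N)).
It fails at once if the orange-banded carton, the yellow-capped bottle, the tape dispenser or the scanner is shifted by more than 25 mm or tipped (distance of any of orange_carton, yellow_cap_bottle, tape_dispenser, scanner from where it was at the start of the episode above 0.025 m or angle between any of orange_carton, yellow_cap_bottle, tape_dispenser, scanner's own z axis and vertical above 0.5 rad).
It also fails if it takes over 104 s, if anything falls off the work surface, if the arm or the gripper's body presses on something with over 40 N, if the wrist force passes 120 N, or if a joint passes its speed limit or range.

## Working session

There is one attempt and no reset: what is moved stays moved. The work goes in short steps, Python scripts to look and compute and a tool call to move; the robot and the scene stay as the last step left them, time stands still between calls to the robot, and variables do not carry over. Pictures are saved under pics/ and viewed, at most 14 in all, crops included, and the job is handed in when it is done.

Besides the shell and the picture viewer there is one more tool, called by a JSON object that holds its "name" and its "arguments", one argument or row to a line. carry_out: Moves the arm, as the interface text tells. Its arguments: {"type":"object","properties":{"commands":{"type":"array","items":{"type":"object","properties":{"jaw":{"type":"number"},"translation":{"type":"array","items":{"type":"number"}},"spin":{"type":"number"}}}},"squeeze":{"type":"number"}},"required":["commands"]}

```bash
ls; mkdir -p pics; python3 - <<'E'
from bench import r
import cv2,numpy as np
s=r.sense(); print({k:np.round(v,3).tolist() for k,v in s.items()})
for n in ["top","side"]:
    p=r.snapshot(n); cv2.imwrite(f"pics/{n}0.png",p["pixels"]); print(n,p["K"],p["dist_coeffs"],p["extrinsics"])
    for t in "blue_carton green_carton orange_carton amber_bottle black_lid_jar yellow_cap_bottle yellow_tray blue_tray tape_dispenser scanner".split():
        print(t,[(np.round(d["xy"]).tolist(),round(d["score"],2)) for d in r.landmark_of(p,t)[:4]])
E
```

```text
pics
{'time': 0.0, 'joint_pos': [71.196, 7.515, 85.328, -0.001, 87.261, -4.893], 'qd': [-0.007, -0.092, 0.015, 0.042, -0.033, -0.145], 'joint_efforts': [0.003, -56.941, -50.055, 0.0, 0.015, 0.0], 'tool_pos': [144.057, 581.893, 230.256], 'tcp_rot': [-179.896, -0.008, 166.089], 'ft_force': [-0.22, -0.004, 0.33], 'wrist_torque': [0.049, 0.052, 0.001], 'grip_force': 0.0, 'finger_gap': 85.594}
top [[385.61381263   0.         314.67992688]
 [  0.         385.61381263 196.15567709]
 [  0.           0.           1.        ]] [-0.04271347  0.          0.          0.          0.        ] [[ 2.94198134e-02 -9.91893308e-01  1.23620950e-01  5.49617220e+02]
 [-9.99463079e-01 -3.09754685e-02 -1.06805733e-02 -3.93371794e+01]
 [ 1.44232060e-02 -1.23240355e-01 -9.92272032e-01  9.60835952e+02]
 [ 0.00000000e+00  0.00000000e+00  0.00000000e+00  1.00000000e+00]]
blue_carton [([358.0, 285.0], 0.81)]
green_carton [([310.0, 284.0], 0.77), ([314.0, 161.0], 0.57)]
orange_carton [([263.0, 280.0], 0.71)]
amber_bottle [([311.0, 231.0], 0.97)]
black_lid_jar [([302.0, 122.0], 0.83), ([262.0, 226.0], 0.72), ([376.0
[... 443 characters left out ...]
.45619379e-01  1.62620870e-01  4.79071493e+02]
 [-2.17287363e-01 -5.76690803e-01  7.87536615e-01 -7.74833431e+02]
 [-2.08986330e-02 -8.03879789e-01 -5.94424539e-01  5.87469183e+02]
 [ 0.00000000e+00  0.00000000e+00  0.00000000e+00  1.00000000e+00]]
blue_carton [([244.0, 262.0], 0.89)]
green_carton [([240.0, 225.0], 0.82)]
orange_carton [([243.0, 197.0], 0.79)]
amber_bottle []
black_lid_jar [([296.0, 188.0], 0.92), ([375.0, 254.0], 0.8), ([404.0, 194.0], 0.78), ([333.0, 174.0], 0.75)]
yellow_cap_bottle [([313.0, 251.0], 0.57)]
yellow_tray [([285.0, 147.0], 0.73)]
blue_tray [([309.0, 330.0], 0.73), ([230.0, 155.0], 0.39)]
tape_dispenser [([230.0, 158.0], 0.61)]
scanner [([369.0, 205.0], 0.85)]
```

View pics/top0.png

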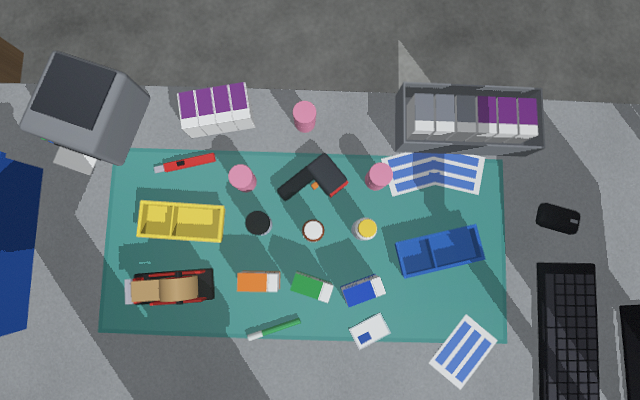

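View pics/side0.png

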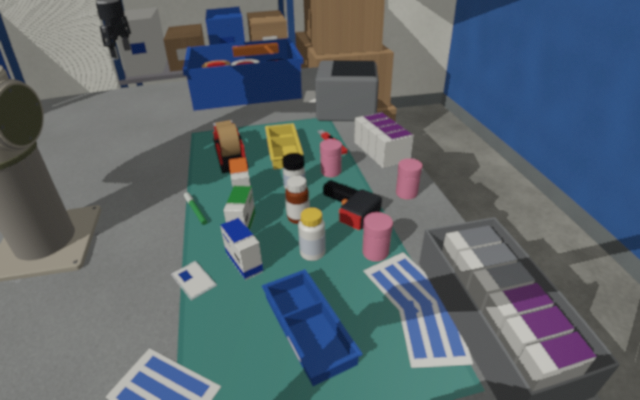

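The top view shows three pink jars (240,178), (304,115), (380,175), and the only black lid at (257,222). The amber bottle is at (313,230) and the yellow-capped one at (366,228). The cartons are orange (257,282), green (311,287) and blue (362,290). The trays are yellow (181,221) and blue (440,250), with their small compartments to the left. The side view agrees.

Candidates for the first reach: blue carton (362,290), green carton (311,287), orange carton (257,282), flat blue-marked card (369,331), white-and-purple boxes (215,108). I choose (362,290).

```bash
cat > h.py <<'E'
from bench import r
import cv2,numpy as np
from scipy.optimize import minimize
def proj(p,P):
    T=np.linalg.inv(p["extrinsics"]); rv=cv2.Rodrigues(T[:3,:3])[0]
    return cv2.projectPoints(np.float64(P).reshape(-1,3),rv,T[:3,3],p["K"],np.array(p["dist_coeffs"]))[0].reshape(-1,2)
def ground(p,xy,z):
    q=cv2.undistortPoints(np.float64([[xy]]),p["K"],np.array(p["dist_coeffs"]))[0,0]
    E=p["extrinsics"]; d=E[:3,:3]@[*q,1]; return E[:3,3]+d*(z-E[2,3])/d[2]
def box(a,b,h): return np.array([[x,y,z] for x in(-a/2,a/2) for y in(-b/2,b/2) for z in(0,h)])
def cyl(*s):
    t=np.linspace(0,2*np.pi,24,endpoint=False)
    return np.array([[R*np.cos(u),R*np.sin(u),z] for R,z in s for u in t])
bot=cyl((26,0),(26,78),(20.5,84),(20.5,102))
M=dict(carton=box(40,90,80),bottle=bot,jar=cyl((27,0),(27,62),(28,62),(28,85)),tray=box(80,196,35))
def world(m,v,z0=0):
    c,s=np.cos(v[2]),np.sin(v[2]); return m@np.array([[c,s,0],[-s,c,0],[0,0,1]])+[v[0],v[1],z0]
def hullmask(p,P,S=4):
    im=np.zeros((400*S,640*S),np.uint8); h=cv2.convexHull(np.float32(proj(p,P)*S+S/2-.5)).astype(np.int32)
    cv2.fillConvexPoly(im,h,1); return im
def fit(views,m,v0,z0=0,S=4):
    # views: list of (picture, boolmask)
    Ms=[(p,cv2.resize(k.astype(np.uint8),None,fx=S,fy=S,interpolation=0)) for p,k in views]
    def f(v):
        c=0
        for p,k in Ms:
            q=hullmask(p,world(m,v*[1,1,.01],z0),S); c+=1-(q&k).sum()/max(1,(q|k).sum())
        return c
    v0=np.array(v0,float)*[1,1,100]
    for st in (12,4):
        o=minimize(f,v0,method="Nelder-Mead",options=dict(initial_simplex=np.vstack([v0]+[v0+st*np.eye(3)[i] for i in range(3)]),maxiter=120,xatol=.05,fatol=1e-4)); v0=o.x
    return v0*[1,1,.01],o.fun
E
python3 - <<'E'
from h import *
T=r.snapshot("top");S=r.snapshot("side")
G=dict(blue_carton=((362,290),(240,248)),green_carton=((311,287),(238,207)),orange_carton=((257,282),(240,172)),amber_bottle=((313,230),(296,200)),black_lid_jar=((257,222),(293,170)),yellow_cap_bottle=((366,228),(312,235)),yellow_tray=((181,221),(284,146)),blue_tray=((440,250),(309,325)))
for n,(a,b) in G.items():
    m=M[n.split("_")[-1]]; res=[]
    vs=[]
    for p,g in ((T,a),(S,b)):
        L=[d for d in r.regions_of(p,n) if np.hypot(*(np.array(d["xy"])-g))<18]
        if L: vs.append((p,L[0]["pixels"]))
    g0=ground(T,a,m[:,2].max()*.8)
    out=[fit([v],m,[g0[0],g0[1],0]) for v in vs]
    if len(vs)==2: out.append(fit(vs,m,[g0[0],g0[1],0]))
    print(n,[int(v[1].sum()) for v in vs],[(np.round(v[:2],1).tolist(),round(np.degrees(v[2]),1),round(f,3)) for v,f in out])
c=T["pixels"][190:320,230:400]; cv2.imwrite("pics/crop.png",cv2.resize(c,None,fx=4,fy=4,interpolation=cv2.INTER_CUBIC))
E
```

```text
blue_carton [875, 1685] [([446.9, -166.6], np.float64(21.0), np.float64(0.064)), ([448.1, -166.6], np.float64(21.6), np.float64(0.033)), ([447.5, -166.6], np.float64(20.7), np.float64(0.103))]
green_carton [994] [([453.2, -16.4], np.float64(18.0), np.float64(0.344))]
orange_carton [872, 459] [([460.5, 75.3], np.float64(1.9), np.float64(0.049)), ([462.1, 154.2], np.float64(-1.4), np.float64(0.403)), ([461.0, 75.4], np.float64(1.7), np.float64(0.523))]
amber_bottle [433, 895] [([580.1, -46.3], np.float64(3.6), np.float64(0.062)), ([583.4, -45.7], np.float64(-0.7), np.float64(0.156)), ([581.4, -46.5], np.float64(2.2), np.float64(0.256))]
black_lid_jar [498, 536] [([595.2, 80.3], np.float64(6.4), np.float64(0.093)), ([598.0, 91.8], np.float64(-1.6), np.float64(0.366)), ([596.2, 80.2], np.float64(5.6), np.float64(0.472))]
yellow_cap_bottle [474, 1261] [([588.5, -169.7], np.float64(2.5), np.float64(0.081)), ([590.7, -168.7], np.float64(2.3), np.float64(0.046)), ([589.8, -169.6], np.float64(0.2), np.float64(0.146))]
yellow_tray [3060, 1006] [([594.1, 274.8], np.float64(-1.5), np.float64(0.07)), ([597.3, 276.2], np.float64(-1.1), np.float64(0.267)), ([596.2, 274.9], np.float64(-1.8), np.float64(0.347))]
blue_tray [3145, 5939] [([541.8, -358.8], np.float64(15.2), np.float64(0.076)), ([543.5, -352.7], np.float64(14.7), np.float64(0.037)), ([543.5, -354.6], np.float64(14.9), np.float64(0.135))]
```

View pics/crop.png

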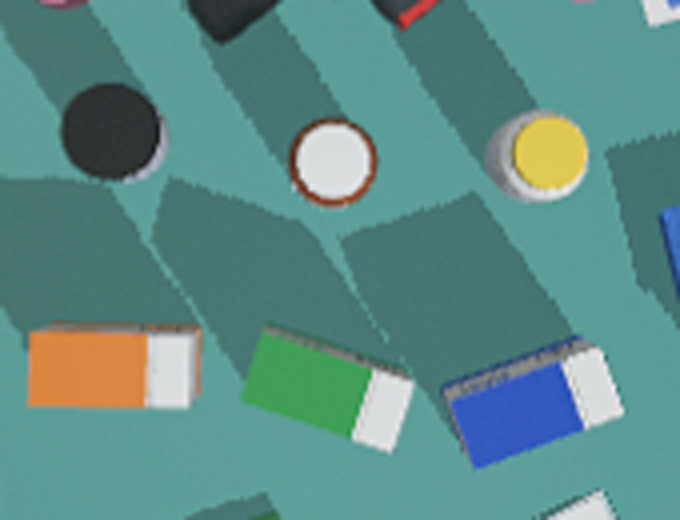

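The crop confirms the blue carton at (362,290), yawed about +21°, with the green carton in the middle and the white-capped amber bottle at (313,230). I'm starting the approach.

{"name": "carry_out", "arguments": {
  "commands": [
    {"jaw": 0.085,"translation": [-0.03,0,0],"spin": 0.12},
    {"jaw": 0.085,"translation": [-0.03,0,0],"spin": 0.12},
    {"jaw": 0.085,"translation": [-0.03,0,0],"spin": 0.12},
    {"jaw": 0.085,"translation": [-0.03,0,0],"spin": 0.12},
    {"jaw": 0.085,"translation": [-0.03,0,0],"spin": 0.12},
    {"jaw": 0.085,"translation": [-0.03,0,0],"spin": 0.12},
    {"jaw": 0.085,"translation": [-0.03,0,0],"spin": 0.12},
    {"jaw": 0.085,"translation": [-0.03,0,0],"spin": 0.12}
  ],
  "squeeze": 30
}}

```text
time: 2.67
tool_pos: [327.5, 439.2, 231.2]
tcp_rot: [180.0, -0.0, 110.7]
ft_force: [0.5, -0.0, 1.0]
finger_gap: 84.9
grip_force: 0.0
```

{"name": "carry_out", "arguments": {
  "commands": [
    {"jaw": 0.085,"translation": [-0.03,0,0],"spin": 0.12},
    {"jaw": 0.085,"translation": [-0.03,0,0],"spin": 0.12},
    {"jaw": 0.085,"translation": [-0.03,0,0],"spin": 0.12},
    {"jaw": 0.085,"translation": [-0.04,0.008,0],"spin": 0},
    {"jaw": 0.085,"translation": [-0.04,0.008,0],"spin": 0},
    {"jaw": 0.085,"translation": [-0.04,0.008,0],"spin": 0},
    {"jaw": 0.085,"translation": [-0.04,0.008,0],"spin": 0},
    {"jaw": 0.085,"translation": [-0.04,0.008,0],"spin": 0}
  ]
}}

```text
time: 3.33
tool_pos: [389.9, 152.0, 231.6]
tcp_rot: [179.9, -0.0, 90.5]
ft_force: [0.6, -0.1, 0.6]
finger_gap: 85.3
grip_force: 0.0
```

{"name": "carry_out", "arguments": {
  "commands": [
    {"jaw": 0.085,"translation": [-0.04,0.007,0],"spin": 0},
    {"jaw": 0.085,"translation": [-0.04,0.007,0],"spin": 0},
    {"jaw": 0.085,"translation": [-0.04,0.007,0],"spin": 0},
    {"jaw": 0.085,"translation": [-0.04,0.007,0],"spin": 0},
    {"jaw": 0.085,"translation": [-0.04,0.007,0],"spin": 0},
    {"jaw": 0.085,"translation": [-0.04,0.007,0],"spin": 0},
    {"jaw": 0.085,"translation": [-0.02,0.007,0],"spin": 0},
    {"jaw": 0.085,"translation": [0,0,0],"spin": 0}
  ]
}}

```text
time: 4.0
tool_pos: [441.5, -109.9, 231.4]
tcp_rot: [180.0, 0.1, 90.2]
ft_force: [0.5, 0.3, -0.1]
finger_gap: 84.8
grip_force: 0.0
```

```bash
python3 - <<'E'
from h import *
s=r.sense(); print(s["time"],np.round(s["tool_pos"],1),np.round(s["tcp_rot"],2))
p=r.snapshot("wrist"); cv2.imwrite("pics/w1.png",p["pixels"]); print(np.round(p["extrinsics"],2).tolist())
for n in ("blue_carton","green_carton"):
  for d in r.regions_of(p,n)[:2]: print(n,np.round(d["xy"]),d["score"],d["pixels"].sum())
E
```

```text
4.0 [ 441.5 -109.9  231.4] [1.7997e+02 9.0000e-02 9.0200e+01]
[[1.0, 0.0, 0.0, 441.68], [0.0, -0.94, -0.33, -24.41], [0.0, 0.33, -0.94, 374.21], [0.0, 0.0, 0.0, 1.0]]
blue_carton [319. 224.] 0.6 3435
green_carton [331. 122.] 0.72 3717
```

View pics/w1.png

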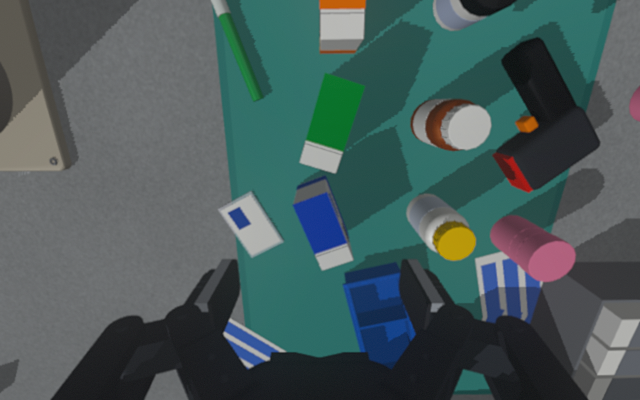

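The wrist view shows the blue carton at (323,224), the green one at (331,122) and the amber bottle at (455,125). I'll refine all three with it.

```bash
python3 - <<'E'
from h import *
p=r.snapshot("wrist");T=r.snapshot("top")
for n,v0 in dict(blue_carton=(447,-167,.36),green_carton=(450,-40,-.3),amber_bottle=(581,-46,0)).items():
  for q in (p,T):
   for d in r.regions_of(q,n)[:2]:
    v,f=fit([(q,d["pixels"])],M[n.split("_")[-1]],v0); print(n,d["score"],np.round(v[:2],1),round(np.degrees(v[2]),1),round(f,3))
print(r.sense()["time"],r.sense()["tool_pos"])
E
```

```text
blue_carton 0.83 [ 448.7 -164.7] 21.6 0.026
green_carton 0.6 [453.9 -45.7] -16.0 0.028
green_carton 0.51 [450. -40.] -17.2 1.0
green_carton 0.9 [454.  -47.4] -15.0 0.111
amber_bottle 0.69 [581.8 -45.3] 5.5 0.042
amber_bottle 0.66 [580. -48.] 4.5 0.145
amber_bottle 0.27 [581. -46.] 0.0 1.0
4.55 [ 441.06757431 -105.26813749  231.41596496]
```

{"name": "carry_out", "arguments": {
  "commands": [
    {"jaw": 0.085,"translation": [-0.02,0.0025,0.015],"spin": 0},
    {"jaw": 0.085,"translation": [-0.02,0.0025,0.015],"spin": 0},
    {"jaw": 0.085,"translation": [-0.0205,0.0025,0.015],"spin": 0},
    {"jaw": 0.085,"translation": [0,0,0.015],"spin": -0.074},
    {"jaw": 0.085,"translation": [0,0,0.015],"spin": -0.074},
    {"jaw": 0.085,"translation": [0,0,0.015],"spin": -0.074},
    {"jaw": 0.085,"translation": [0,0,0.015],"spin": -0.074},
    {"jaw": 0.085,"translation": [0,0,0.015],"spin": -0.072}
  ]
}}

```text
time: 5.22
tool_pos: [449.0, -166.1, 110.6]
tcp_rot: [180.0, 0.0, 111.8]
ft_force: [-0.3, 0.3, -0.6]
finger_gap: 85.1
grip_force: 0.0
```

{"name": "carry_out", "arguments": {
  "commands": [
    {"jaw": 0.085,"translation": [0,0,0.02],"spin": 0},
    {"jaw": 0.085,"translation": [0,0,0.02],"spin": 0},
    {"jaw": 0.085,"translation": [0,0,0.01],"spin": 0},
    {"jaw": 0.085,"translation": [0,0,0],"spin": 0},
    {"jaw": 0.085,"translation": [0,0,0],"spin": 0},
    {"jaw": 0.085,"translation": [0,0,0],"spin": 0},
    {"jaw": 0.085,"translation": [0,0,0],"spin": 0},
    {"jaw": 0.085,"translation": [0,0,0],"spin": 0}
  ]
}}

```text
time: 5.88
tool_pos: [449.9, -166.7, 62.6]
tcp_rot: [179.9, 0.1, 111.5]
ft_force: [-0.5, 0.2, -0.4]
finger_gap: 85.2
grip_force: 0.0
```

{"name": "carry_out", "arguments": {
  "commands": [
    {"jaw": 0.085,"translation": [0,0,0.016],"spin": 0},
    {"jaw": 0.085,"translation": [0,0,0],"spin": 0},
    {"jaw": 0.03,"translation": [0,0,0],"spin": 0},
    {"jaw": 0.03,"translation": [0,0,0],"spin": 0},
    {"jaw": 0.03,"translation": [0,0,0],"spin": 0},
    {"jaw": 0.03,"translation": [0,0,0],"spin": 0},
    {"jaw": 0.03,"translation": [0,0,0],"spin": 0},
    {"jaw": 0.03,"translation": [0,0,0],"spin": 0}
  ],
  "squeeze": 30
}}

```text
time: 6.55
tool_pos: [449.4, -166.6, 46.1]
tcp_rot: [180.0, 0.0, 111.5]
ft_force: [-1.8, 0.9, 5.6]
finger_gap: 39.8
grip_force: 35.6
```

{"name": "carry_out", "arguments": {
  "commands": [
    {"jaw": 0.03,"translation": [0,0,-0.008],"spin": 0},
    {"jaw": 0.03,"translation": [0,0,-0.017],"spin": 0.05},
    {"jaw": 0.03,"translation": [0,0,-0.02],"spin": 0.06},
    {"jaw": 0.03,"translation": [0,0,-0.02],"spin": 0.06},
    {"jaw": 0.03,"translation": [0,0,-0.02],"spin": 0.06},
    {"jaw": 0.03,"translation": [0,0,-0.02],"spin": 0.06},
    {"jaw": 0.03,"translation": [0,0,-0.015],"spin": 0.06},
    {"jaw": 0.03,"translation": [0,0,-0.01],"spin": 0.053}
  ]
}}

```text
time: 7.22
tool_pos: [449.7, -166.6, 177.8]
tcp_rot: [179.9, 0.1, 88.3]
ft_force: [-0.5, -0.8, -1.4]
finger_gap: 39.5
grip_force: 35.1
```

{"name": "carry_out", "arguments": {
  "commands": [
    {"jaw": 0.03,"translation": [0.015,0.005,0],"spin": 0},
    {"jaw": 0.03,"translation": [0.028,0.009,0],"spin": 0},
    {"jaw": 0.03,"translation": [0.03,0.01,0],"spin": 0},
    {"jaw": 0.03,"translation": [0.03,0.01,0],"spin": 0},
    {"jaw": 0.03,"translation": [0.03,0.01,0],"spin": 0},
    {"jaw": 0.03,"translation": [0.03,0.01,0],"spin": 0},
    {"jaw": 0.03,"translation": [0.03,0.01,0],"spin": 0},
    {"jaw": 0.03,"translation": [0.03,0.01,0],"spin": 0}
  ]
}}

```text
time: 7.88
tool_pos: [529.1, 56.3, 175.6]
tcp_rot: [180.0, -0.0, 88.5]
ft_force: [1.0, -0.9, 0.0]
finger_gap: 39.6
grip_force: 35.1
```

{"name": "carry_out", "arguments": {
  "commands": [
    {"jaw": 0.03,"translation": [0.03,0.01,0],"spin": 0},
    {"jaw": 0.03,"translation": [0.03,0.01,0],"spin": 0},
    {"jaw": 0.03,"translation": [0.03,0.01,0],"spin": 0},
    {"jaw": 0.03,"translation": [0.03,0.01,0],"spin": 0},
    {"jaw": 0.03,"translation": [0.03,0.01,0],"spin": 0},
    {"jaw": 0.03,"translation": [0.022,0.006,0],"spin": 0},
    {"jaw": 0.03,"translation": [0.012,0.003,0],"spin": 0},
    {"jaw": 0.03,"translation": [0,0,0],"spin": 0}
  ]
}}

```text
time: 8.55
tool_pos: [592.8, 239.3, 175.1]
tcp_rot: [-180.0, -0.0, 88.6]
ft_force: [0.9, 0.1, -1.4]
finger_gap: 39.6
grip_force: 35.1
```

{"name": "carry_out", "arguments": {
  "commands": [
    {"jaw": 0.03,"translation": [-0.002,0.001,0.01],"spin": 0},
    {"jaw": 0.03,"translation": [0,0,0.02],"spin": 0},
    {"jaw": 0.03,"translation": [0,0,0.02],"spin": 0},
    {"jaw": 0.03,"translation": [0,0,0.02],"spin": 0},
    {"jaw": 0.03,"translation": [0,0,0.02],"spin": 0},
    {"jaw": 0.03,"translation": [0,0,0.015],"spin": 0},
    {"jaw": 0.03,"translation": [0,0,0.01],"spin": 0},
    {"jaw": 0.03,"translation": [0,0,0.004],"spin": 0}
  ]
}}

```text
time: 9.22
tool_pos: [592.3, 232.9, 53.7]
tcp_rot: [-179.8, 0.1, 88.4]
ft_force: [-0.7, 0.1, -0.9]
finger_gap: 39.7
grip_force: 35.1
```

{"name": "carry_out", "arguments": {
  "commands": [
    {"jaw": 0.03,"translation": [0,0,0.003],"spin": 0},
    {"jaw": 0.03,"translation": [0,0,0.0015],"spin": 0},
    {"jaw": 0.03,"translation": [0,0,0],"spin": 0},
    {"jaw": 0.03,"translation": [0,0,0],"spin": 0},
    {"jaw": 0.03,"translation": [0,0,0],"spin": 0},
    {"jaw": 0.03,"translation": [0,0,0],"spin": 0},
    {"jaw": 0.03,"translation": [0,0,0],"spin": 0},
    {"jaw": 0.03,"translation": [0,0,0],"spin": 0}
  ]
}}

```text
time: 9.88
tool_pos: [594.0, 235.1, 52.1]
tcp_rot: [180.0, -0.0, 88.5]
ft_force: [-0.6, 0.1, -1.1]
finger_gap: 39.6
grip_force: 35.1
```

{"name": "carry_out", "arguments": {
  "commands": [
    {"jaw": 0.03,"translation": [0,0,0.0015],"spin": 0},
    {"jaw": 0.03,"translation": [0,0,0],"spin": 0},
    {"jaw": 0.045,"translation": [0,0,0],"spin": 0},
    {"jaw": 0.065,"translation": [0,0,0],"spin": 0},
    {"jaw": 0.085,"translation": [0,0,0],"spin": 0},
    {"jaw": 0.085,"translation": [0,0,0],"spin": 0},
    {"jaw": 0.085,"translation": [0,0,0],"spin": 0},
    {"jaw": 0.085,"translation": [0,0,0],"spin": 0}
  ]
}}

```text
time: 10.55
tool_pos: [593.9, 234.9, 50.3]
tcp_rot: [180.0, 0.0, 88.5]
ft_force: [-0.0, -0.1, 0.4]
finger_gap: 84.7
grip_force: 0.0
```

{"name": "carry_out", "arguments": {
  "commands": [
    {"jaw": 0.085,"translation": [0,0,-0.01],"spin": 0},
    {"jaw": 0.085,"translation": [0,0,-0.02],"spin": 0},
    {"jaw": 0.085,"translation": [0,0,-0.03],"spin": 0},
    {"jaw": 0.085,"translation": [0,0,-0.04],"spin": 0},
    {"jaw": 0.085,"translation": [-0.03,0,-0.04],"spin": 0},
    {"jaw": 0.085,"translation": [-0.041,0,0],"spin": 0},
    {"jaw": 0.085,"translation": [-0.041,0,0],"spin": 0},
    {"jaw": 0.085,"translation": [-0.041,0,0],"spin": 0}
  ]
}}

```text
time: 11.22
tool_pos: [590.3, 86.0, 186.0]
tcp_rot: [179.8, -0.0, 88.5]
ft_force: [-0.3, -0.3, -1.0]
finger_gap: 85.0
grip_force: 0.0
```

{"name": "carry_out", "arguments": {
  "commands": [
    {"jaw": 0.085,"translation": [-0.032,-0.001,0],"spin": 0},
    {"jaw": 0.085,"translation": [-0.032,-0.001,0],"spin": 0},
    {"jaw": 0.085,"translation": [-0.032,-0.001,0],"spin": 0},
    {"jaw": 0.085,"translation": [-0.032,-0.001,0.01],"spin": 0},
    {"jaw": 0.085,"translation": [0,0,0.02],"spin": 0},
    {"jaw": 0.085,"translation": [0,0,0.02],"spin": 0},
    {"jaw": 0.085,"translation": [0,0,0.01],"spin": 0},
    {"jaw": 0.085,"translation": [0,0,0],"spin": 0}
  ]
}}

```text
time: 11.88
tool_pos: [580.5, -40.7, 121.1]
tcp_rot: [-179.7, -0.0, 88.4]
ft_force: [-0.4, 0.9, -0.1]
finger_gap: 84.9
grip_force: 0.0
```

```bash
python3 - <<'E'
from h import *
p=r.snapshot("top"); print(r.sense()["time"],np.round(r.sense()["tool_pos"],1))
for n,v0,z in (("blue_carton",(594,235,0),4),):
  for d in r.regions_of(p,n)[:2]:
    v,f=fit([(p,d["pixels"])],M["carton"],v0,z); print(n,d["score"],np.round(v[:2],1),round(np.degrees(v[2]),1),round(f,3))
c=p["pixels"][160:330,110:410]; cv2.imwrite("pics/t2.png",cv2.resize(c,None,fx=2.6,fy=2.6,interpolation=cv2.INTER_CUBIC))
E
```

```text
11.9333 [581.5 -40.5 122.8]
blue_carton 0.55 [592.4 237.3] -3.3 0.05
```

View pics/t2.png

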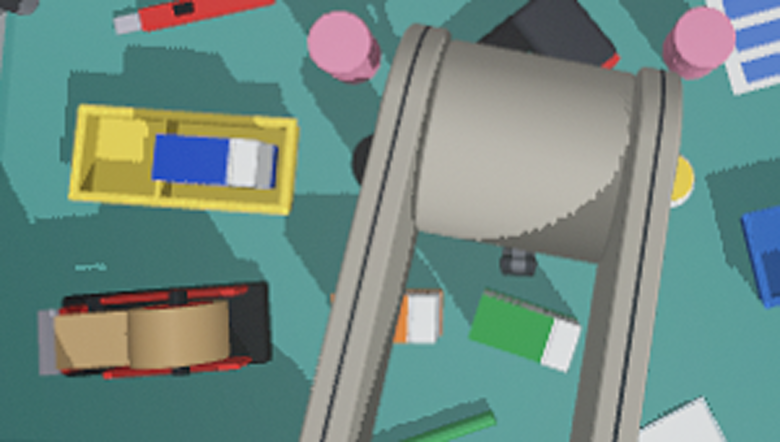

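The blue carton stands in the oblong compartment (crop 215,160), and the square compartment on the left is free. Next is the amber bottle.

{"name": "carry_out", "arguments": {
  "commands": [
    {"jaw": 0.085,"translation": [-0.0055,0,0],"spin": 0},
    {"jaw": 0.085,"translation": [0,0,0.015],"spin": 0},
    {"jaw": 0.085,"translation": [0,0,0.02],"spin": 0},
    {"jaw": 0.085,"translation": [0,0,0.02],"spin": 0},
    {"jaw": 0.085,"translation": [0,0,0.016],"spin": 0},
    {"jaw": 0.085,"translation": [0,0,0.01],"spin": 0},
    {"jaw": 0.085,"translation": [0,0,0],"spin": 0},
    {"jaw": 0.085,"translation": [0,0,0],"spin": 0}
  ]
}}

```text
time: 12.65
tool_pos: [582.7, -46.4, 43.3]
tcp_rot: [180.0, 0.0, 88.5]
ft_force: [1.1, 0.1, 0.7]
finger_gap: 84.8
grip_force: 0.0
```

{"name": "carry_out", "arguments": {
  "commands": [
    {"jaw": 0.04,"translation": [0,0,0],"spin": 0},
    {"jaw": 0.04,"translation": [0,0,0],"spin": 0},
    {"jaw": 0.04,"translation": [0,0,0],"spin": 0},
    {"jaw": 0.04,"translation": [0,0,0],"spin": 0},
    {"jaw": 0.04,"translation": [0,0,0],"spin": 0},
    {"jaw": 0.04,"translation": [0,0,0],"spin": 0},
    {"jaw": 0.04,"translation": [0,0,0],"spin": 0},
    {"jaw": 0.04,"translation": [0,0,0],"spin": 0}
  ]
}}

```text
time: 13.32
tool_pos: [583.2, -46.5, 44.3]
tcp_rot: [179.9, 0.0, 88.5]
ft_force: [-3.1, -0.0, 5.8]
finger_gap: 51.0
grip_force: 30.5
```

{"name": "carry_out", "arguments": {
  "commands": [
    {"jaw": 0.04,"translation": [0,0,-0.008],"spin": 0},
    {"jaw": 0.04,"translation": [0,0,-0.017],"spin": 0},
    {"jaw": 0.04,"translation": [0,0,-0.02],"spin": 0},
    {"jaw": 0.04,"translation": [0,0,-0.02],"spin": 0},
    {"jaw": 0.04,"translation": [0,0,-0.02],"spin": 0},
    {"jaw": 0.04,"translation": [0,0,-0.02],"spin": 0},
    {"jaw": 0.04,"translation": [0,0,-0.015],"spin": 0},
    {"jaw": 0.04,"translation": [0,0,-0.01],"spin": 0}
  ],
  "squeeze": 35
}}

```text
time: 13.98
tool_pos: [583.3, -46.5, 175.8]
tcp_rot: [179.8, 0.0, 88.5]
ft_force: [-0.1, 0.4, -0.5]
finger_gap: 51.2
grip_force: 36.6
```

{"name": "carry_out", "arguments": {
  "commands": [
    {"jaw": 0.04,"translation": [0.01,0,0],"spin": 0},
    {"jaw": 0.04,"translation": [0.02,0,0],"spin": 0},
    {"jaw": 0.04,"translation": [0.03,0,0],"spin": 0},
    {"jaw": 0.04,"translation": [0.03,0,0],"spin": 0},
    {"jaw": 0.04,"translation": [0.03,0,0],"spin": 0},
    {"jaw": 0.04,"translation": [0.03,0,0],"spin": 0},
    {"jaw": 0.04,"translation": [0.03,0,0],"spin": 0},
    {"jaw": 0.04,"translation": [0.03,0,0],"spin": 0}
  ]
}}

```text
time: 14.65
tool_pos: [586.8, 165.7, 171.2]
tcp_rot: [-179.9, 0.0, 88.5]
ft_force: [0.0, 0.1, -0.9]
finger_gap: 51.1
grip_force: 36.7
```

{"name": "carry_out", "arguments": {
  "commands": [
    {"jaw": 0.04,"translation": [0.03,0,0],"spin": 0},
    {"jaw": 0.04,"translation": [0.03,0,0],"spin": 0},
    {"jaw": 0.04,"translation": [0.03,0,0],"spin": 0},
    {"jaw": 0.04,"translation": [0.03,0.001,0],"spin": 0},
    {"jaw": 0.04,"translation": [0.03,0.001,0],"spin": 0},
    {"jaw": 0.04,"translation": [0.013,0.001,0],"spin": 0},
    {"jaw": 0.04,"translation": [0.007,0,0],"spin": 0},
    {"jaw": 0.04,"translation": [0,0,0],"spin": 0}
  ]
}}

```text
time: 15.32
tool_pos: [594.6, 334.7, 171.3]
tcp_rot: [-179.9, 0.0, 88.6]
ft_force: [0.4, -0.4, -2.2]
finger_gap: 51.0
grip_force: 36.7
```

{"name": "carry_out", "arguments": {
  "commands": [
    {"jaw": 0.04,"translation": [0,0,0.01],"spin": 0},
    {"jaw": 0.04,"translation": [0,0,0.015],"spin": 0},
    {"jaw": 0.04,"translation": [0,0,0.02],"spin": 0},
    {"jaw": 0.04,"translation": [0,0,0.015],"spin": 0},
    {"jaw": 0.04,"translation": [0,0,0.005],"spin": 0},
    {"jaw": 0.04,"translation": [0,0,0],"spin": 0},
    {"jaw": 0.04,"translation": [0,0,0],"spin": 0},
    {"jaw": 0.04,"translation": [0,0,0],"spin": 0}
  ]
}}

```text
time: 15.98
tool_pos: [596.4, 333.5, 109.0]
tcp_rot: [179.9, -0.0, 88.4]
ft_force: [0.6, 0.5, -0.4]
finger_gap: 50.5
grip_force: 36.7
```

{"name": "carry_out", "arguments": {
  "commands": [
    {"jaw": 0.04,"translation": [0,-0.001,0.01],"spin": 0},
    {"jaw": 0.04,"translation": [0,0,0.015],"spin": 0},
    {"jaw": 0.04,"translation": [0,0,0.015],"spin": 0},
    {"jaw": 0.04,"translation": [0,0,0.01],"spin": 0},
    {"jaw": 0.04,"translation": [0,0,0.006],"spin": 0},
    {"jaw": 0.04,"translation": [0,0,0.002],"spin": 0},
    {"jaw": 0.04,"translation": [0,0,0],"spin": 0},
    {"jaw": 0.04,"translation": [0,0,0],"spin": 0}
  ]
}}

```text
time: 16.65
tool_pos: [594.3, 333.4, 48.9]
tcp_rot: [-180.0, 0.0, 88.5]
ft_force: [-0.1, -0.9, -1.1]
finger_gap: 50.9
grip_force: 36.4
```

{"name": "carry_out", "arguments": {
  "commands": [
    {"jaw": 0.04,"translation": [0,0,0.0015],"spin": 0},
    {"jaw": 0.04,"translation": [0,0,0],"spin": 0},
    {"jaw": 0.053,"translation": [0,0,0],"spin": 0},
    {"jaw": 0.062,"translation": [0,0,0],"spin": 0},
    {"jaw": 0.075,"translation": [0,0,0],"spin": 0},
    {"jaw": 0.085,"translation": [0,0,0],"spin": 0},
    {"jaw": 0.085,"translation": [0,0,0],"spin": 0},
    {"jaw": 0.085,"translation": [0,0,0],"spin": 0}
  ]
}}

```text
time: 17.32
tool_pos: [594.6, 333.5, 48.2]
tcp_rot: [180.0, -0.0, 88.5]
ft_force: [-0.5, 0.0, 1.1]
finger_gap: 85.1
grip_force: 0.0
```

{"name": "carry_out", "arguments": {
  "commands": [
    {"jaw": 0.085,"translation": [0,0,-0.01],"spin": 0},
    {"jaw": 0.085,"translation": [0,0,-0.02],"spin": 0},
    {"jaw": 0.085,"translation": [0,0,-0.03],"spin": 0},
    {"jaw": 0.085,"translation": [0,0,-0.035],"spin": 0},
    {"jaw": 0.085,"translation": [0,0,-0.035],"spin": 0},
    {"jaw": 0.085,"translation": [-0.03,-0.01,0],"spin": 0},
    {"jaw": 0.085,"translation": [-0.04,-0.015,0],"spin": 0},
    {"jaw": 0.085,"translation": [-0.04,-0.015,0],"spin": 0}
  ]
}}

```text
time: 17.98
tool_pos: [552.6, 226.3, 180.2]
tcp_rot: [179.8, -0.1, 88.6]
ft_force: [1.2, -0.8, -1.0]
finger_gap: 84.9
grip_force: 0.0
```

{"name": "carry_out", "arguments": {
  "commands": [
    {"jaw": 0.085,"translation": [-0.04,-0.015,0],"spin": 0},
    {"jaw": 0.085,"translation": [-0.04,-0.015,0],"spin": 0},
    {"jaw": 0.085,"translation": [-0.04,-0.015,0],"spin": 0},
    {"jaw": 0.085,"translation": [-0.04,-0.015,0],"spin": 0},
    {"jaw": 0.085,"translation": [-0.04,-0.015,0],"spin": 0},
    {"jaw": 0.085,"translation": [-0.03,-0.01,0],"spin": 0},
    {"jaw": 0.085,"translation": [0,0,0],"spin": 0},
    {"jaw": 0.085,"translation": [0,0,0],"spin": 0}
  ]
}}

```text
time: 18.65
tool_pos: [463.2, 2.4, 179.2]
tcp_rot: [179.9, 0.0, 88.3]
ft_force: [0.4, 1.2, -1.3]
finger_gap: 84.8
grip_force: 0.0
```

```bash
python3 - <<'E'
from h import *
p=r.snapshot("top"); w=r.snapshot("wrist");print(r.sense()["time"],np.round(r.sense()["tool_pos"],1))
for n,v0,z,q in (("blue_carton",(594,235,0),4,p),("amber_bottle",(596,333,0),4,p),("yellow_tray",(595,275,0),0,p),("green_carton",(454,-46,-.27),0,w),("green_carton",(454,-46,-.27),0,p),("black_lid_jar",(595,80,0),0,w)):
  for d in r.regions_of(q,n)[:2]:
    v,f=fit([(q,d["pixels"])],M[n.split("_")[-1]],v0,z); print(n,d["score"],np.round(v[:2],1),round(np.degrees(v[2]),1),round(f,3))
a=cv2.resize(p["pixels"][180:300,110:270],None,fx=2.5,fy=2.5,interpolation=cv2.INTER_CUBIC)
b=cv2.resize(w["pixels"],(400,250)); b=cv2.copyMakeBorder(b,0,50,0,0,0)
cv2.imwrite("pics/t3.png",np.hstack([a,b]))
E
```

```text
18.75 [463.7   4.2 178.9]
blue_carton 0.86 [592.3 236.9] -3.4 0.065
blue_carton 0.16 [594. 235.] 0.0 1.0
amber_bottle 0.63 [593.1 334.3] -0.6 0.097
yellow_tray 0.57 [595.3 274.6] -0.6 0.536
green_carton 0.74 [453.7 -46.7] -16.3 0.027
green_carton 0.55 [469.4 -50.7] -26.1 0.526
black_lid_jar 0.93 [595.8  82.4] 2.9 0.027
black_lid_jar 0.93 [595.  80.] 0.0 1.0
```

View pics/t3.png

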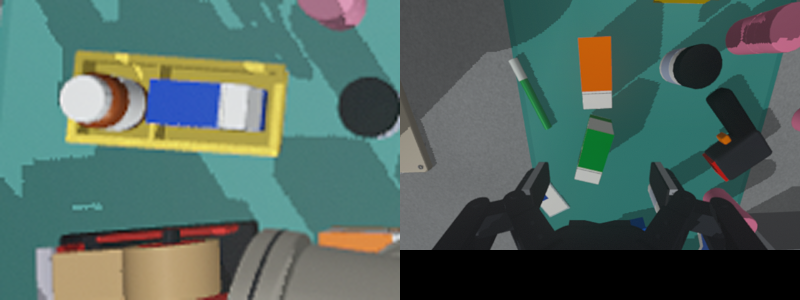

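The left half shows the blue carton and amber bottle both standing in the yellow tray, well within tolerance by the fits. The right half shows the green carton at (595,150) and the black-lidded jar at (692,65) undisturbed. Order one is done, so I'm going for the green carton.

{"name": "carry_out", "arguments": {
  "commands": [
    {"jaw": 0.085,"translation": [-0.017,-0.003,0.01],"spin": 0},
    {"jaw": 0.085,"translation": [-0.017,-0.003,0.01],"spin": 0},
    {"jaw": 0.085,"translation": [-0.017,-0.0025,0.01],"spin": 0},
    {"jaw": 0.085,"translation": [0,0,0.01],"spin": 0.07},
    {"jaw": 0.085,"translation": [0,0,0.01],"spin": 0.07},
    {"jaw": 0.085,"translation": [0,0,0.01],"spin": 0.06},
    {"jaw": 0.085,"translation": [0,0,0.01],"spin": 0.052},
    {"jaw": 0.085,"translation": [0,0,0],"spin": 0}
  ]
}}

```text
time: 19.72
tool_pos: [451.9, -46.3, 105.9]
tcp_rot: [-179.8, 0.0, 73.9]
ft_force: [0.6, 0.0, -0.8]
finger_gap: 85.2
grip_force: 0.0
```

{"name": "carry_out", "arguments": {
  "commands": [
    {"jaw": 0.085,"translation": [0,0,0.015],"spin": 0},
    {"jaw": 0.085,"translation": [0,0,0.02],"spin": 0},
    {"jaw": 0.085,"translation": [0,0,0.015],"spin": 0},
    {"jaw": 0.085,"translation": [0,0,0.01],"spin": 0},
    {"jaw": 0.085,"translation": [0,0,0.003],"spin": 0},
    {"jaw": 0.085,"translation": [0,0,0],"spin": 0},
    {"jaw": 0.085,"translation": [0,0,0],"spin": 0},
    {"jaw": 0.085,"translation": [0,0,0],"spin": 0}
  ]
}}

```text
time: 20.38
tool_pos: [454.3, -47.1, 46.3]
tcp_rot: [179.9, -0.0, 74.0]
ft_force: [-1.5, -1.0, 0.1]
finger_gap: 85.1
grip_force: 0.0
```

{"name": "carry_out", "arguments": {
  "commands": [
    {"jaw": 0.03,"translation": [0,0,0],"spin": 0},
    {"jaw": 0.03,"translation": [0,0,0],"spin": 0},
    {"jaw": 0.03,"translation": [0,0,0],"spin": 0},
    {"jaw": 0.03,"translation": [0,0,0],"spin": 0},
    {"jaw": 0.03,"translation": [0,0,0],"spin": 0},
    {"jaw": 0.03,"translation": [0,0,0],"spin": 0},
    {"jaw": 0.03,"translation": [0,0,0],"spin": 0},
    {"jaw": 0.03,"translation": [0,0,0],"spin": 0}
  ],
  "squeeze": 30
}}

```text
time: 21.05
tool_pos: [453.6, -47.0, 45.5]
tcp_rot: [180.0, 0.0, 74.0]
ft_force: [-1.2, -0.7, 5.9]
finger_gap: 39.6
grip_force: 34.6
```

{"name": "carry_out", "arguments": {
  "commands": [
    {"jaw": 0.03,"translation": [0,0,-0.008],"spin": 0},
    {"jaw": 0.03,"translation": [0,0,-0.017],"spin": -0.07},
    {"jaw": 0.03,"translation": [0,0,-0.02],"spin": -0.08},
    {"jaw": 0.03,"translation": [0,0,-0.02],"spin": -0.08},
    {"jaw": 0.03,"translation": [0,0,-0.02],"spin": -0.08},
    {"jaw": 0.03,"translation": [0,0,-0.02],"spin": -0.08},
    {"jaw": 0.03,"translation": [0,0,-0.015],"spin": -0.08},
    {"jaw": 0.03,"translation": [0,0,-0.01],"spin": -0.071}
  ]
}}

```text
time: 21.72
tool_pos: [453.9, -47.1, 177.4]
tcp_rot: [179.9, 0.1, 105.2]
ft_force: [0.1, 0.6, 0.2]
finger_gap: 39.8
grip_force: 34.1
```

{"name": "carry_out", "arguments": {
  "commands": [
    {"jaw": 0.03,"translation": [-0.015,0,0],"spin": 0},
    {"jaw": 0.03,"translation": [-0.025,0,0],"spin": 0},
    {"jaw": 0.03,"translation": [-0.03,0,0],"spin": 0},
    {"jaw": 0.03,"translation": [-0.03,0,0],"spin": 0},
    {"jaw": 0.03,"translation": [-0.03,0,0],"spin": 0},
    {"jaw": 0.03,"translation": [-0.02,0,0],"spin": 0},
    {"jaw": 0.03,"translation": [-0.01,0,0],"spin": 0},
    {"jaw": 0.03,"translation": [0,0,0],"spin": 0}
  ]
}}

```text
time: 22.38
tool_pos: [494.7, -203.1, 175.0]
tcp_rot: [-180.0, 0.0, 104.9]
ft_force: [0.3, 0.1, -0.8]
finger_gap: 39.7
grip_force: 34.1
```

```bash
python3 - <<'E'
from h import *
w=r.snapshot("wrist");print(r.sense()["time"],np.round(r.sense()["tool_pos"],1),np.round(r.sense()["tcp_rot"],1),r.sense()["finger_gap"])
for d in r.regions_of(w,"blue_tray")[:2]:
    v,f=fit([(w,d["pixels"])],M["tray"],(543,-356,.26)); print(d["score"],np.round(v[:2],1),round(np.degrees(v[2]),1),round(f,3))
im=w["pixels"].copy(); cv2.drawContours(im,[cv2.convexHull(np.float32(proj(w,world(M["tray"],(543,-356,.26))))).astype(int)],-1,(0,0,255),1)
cv2.imwrite("pics/w4.png",im)
E
```

```text
22.4333 [ 494.5 -201.7  174.9] [-1.800e+02 -1.000e-01  1.049e+02] 39.35952124202343
```

View pics/w4.png

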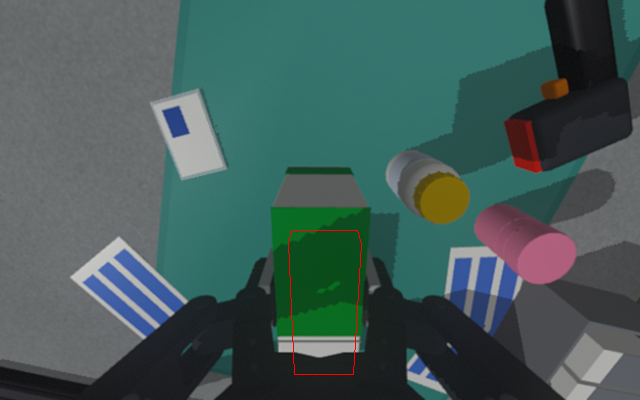

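The held carton covers the tray, so I'll refine the tray pose from the fixed cameras with a colour mask.

```bash
python3 - <<'E'
from h import *
vs=[]
T=r.snapshot("top");S=r.snapshot("side")
for p,g in ((T,(440,250)),(S,(309,325))):
    h=cv2.cvtColor(p["pixels"],cv2.COLOR_BGR2HSV); k=cv2.inRange(h,(105,120,30),(125,255,255))
    n,l,st,c=cv2.connectedComponentsWithStats(k); i=max(range(1,n),key=lambda i:st[i,4] if np.hypot(*(c[i]-g))<40 else 0)
    k=cv2.morphologyEx((l==i).astype(np.uint8),cv2.MORPH_CLOSE,np.ones((9,9))); vs.append((p,k>0)); print(st[i])
for V in ([vs[0]],[vs[1]],vs):
    v,f=fit(V,M["tray"],(543,-356,.26)); print(np.round(v[:2],1),round(np.degrees(v[2]),1),round(f,3))
out=[]
for p,k in vs:
    im=p["pixels"].copy(); cv2.drawContours(im,[cv2.convexHull(np.float32(proj(p,world(M["tray"],v)))).astype(int)],-1,(0,0,255),1); out.append(im)
cv2.imwrite("pics/tr.png",np.hstack([cv2.resize(out[0][190:310,360:520],None,fx=2.5,fy=2.5),cv2.resize(out[1][250:400,220:420],None,fx=2,fy=2)]))
E
```

```text
[436 224  49  37 972]
[ 263  270   99  115 5757]
[ 569.9 -374.5] -5.1 0.66
[ 544.8 -351.7] 14.3 0.03
[ 544.7 -352.2] 14.6 0.739
```

View pics/tr.png

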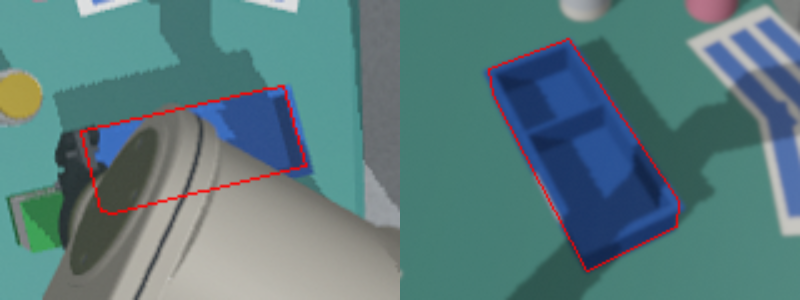

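Side view: the fitted outline matches the blue tray, with the square compartment at the far (+y) end. The top view differs by a few mm, so I'll aim for the midpoint, about (543.5, -355, 14.7°).

{"name": "carry_out", "arguments": {
  "commands": [
    {"jaw": 0.03,"translation": [-0.015,0.001,0],"spin": 0},
    {"jaw": 0.03,"translation": [-0.028,0.001,0],"spin": 0},
    {"jaw": 0.03,"translation": [-0.03,0.001,0],"spin": 0},
    {"jaw": 0.03,"translation": [-0.03,0.001,0],"spin": 0},
    {"jaw": 0.03,"translation": [-0.03,0.001,0],"spin": 0},
    {"jaw": 0.03,"translation": [-0.03,0.001,0],"spin": 0},
    {"jaw": 0.03,"translation": [-0.022,0.001,0],"spin": 0},
    {"jaw": 0.03,"translation": [-0.0135,0.001,0],"spin": 0}
  ]
}}

```text
time: 23.25
tool_pos: [554.3, -392.1, 175.0]
tcp_rot: [-180.0, 0.0, 105.0]
ft_force: [0.6, 0.5, -0.5]
finger_gap: 39.5
grip_force: 34.1
```

{"name": "carry_out", "arguments": {
  "commands": [
    {"jaw": 0.03,"translation": [0,0,0],"spin": 0},
    {"jaw": 0.03,"translation": [0,0,0.01],"spin": 0},
    {"jaw": 0.03,"translation": [0,0,0.02],"spin": 0},
    {"jaw": 0.03,"translation": [0,0,0.02],"spin": 0},
    {"jaw": 0.03,"translation": [0,0,0.015],"spin": 0},
    {"jaw": 0.03,"translation": [0,0,0.01],"spin": 0},
    {"jaw": 0.03,"translation": [0,0,0],"spin": 0},
    {"jaw": 0.03,"translation": [0,0,0],"spin": 0}
  ]
}}

```text
time: 23.92
tool_pos: [553.6, -390.2, 99.6]
tcp_rot: [-180.0, -0.1, 105.0]
ft_force: [0.0, 0.5, -0.3]
finger_gap: 39.5
grip_force: 34.1
```

```bash
python3 - <<'E'
from h import *
S=r.snapshot("side"); print(r.sense()["time"],np.round(r.sense()["tool_pos"],1),np.round(r.sense()["tcp_rot"],1))
cv2.imwrite("pics/s5.png",cv2.resize(S["pixels"][200:400,180:440],None,fx=2.5,fy=2.5,interpolation=cv2.INTER_CUBIC))
E
```

```text
23.9667 [ 554.3 -391.   101. ] [180.   0. 105.]
```

View pics/s5.png

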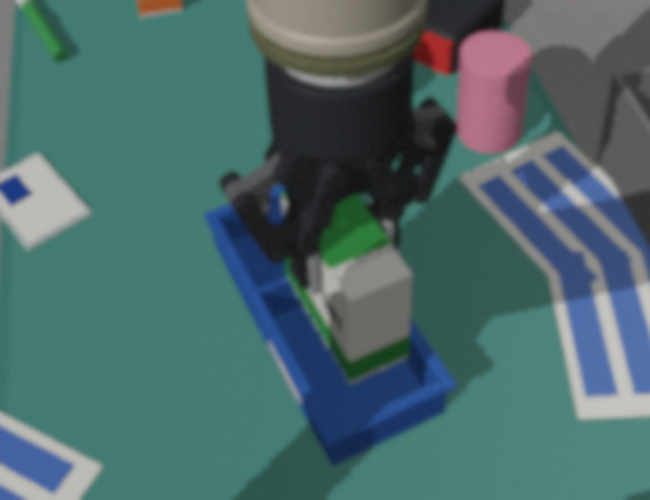

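The side view shows the green carton aligned above the oblong compartment (crop 350,310), 50 mm up. I'm lowering and releasing it.

{"name": "carry_out", "arguments": {
  "commands": [
    {"jaw": 0.03,"translation": [0,0,0.01],"spin": 0},
    {"jaw": 0.03,"translation": [0,0,0.015],"spin": 0},
    {"jaw": 0.03,"translation": [0,0,0.01],"spin": 0},
    {"jaw": 0.03,"translation": [0,0,0.008],"spin": 0},
    {"jaw": 0.03,"translation": [0,0,0.004],"spin": 0},
    {"jaw": 0.03,"translation": [0,0,0.001],"spin": 0},
    {"jaw": 0.03,"translation": [0,0,0],"spin": 0},
    {"jaw": 0.03,"translation": [0,0,0],"spin": 0}
  ]
}}

```text
time: 24.63
tool_pos: [554.2, -391.4, 52.6]
tcp_rot: [180.0, 0.0, 105.0]
ft_force: [1.1, -0.1, -1.1]
finger_gap: 39.7
grip_force: 34.1
```

{"name": "carry_out", "arguments": {
  "commands": [
    {"jaw": 0.03,"translation": [0,0,0.002],"spin": 0},
    {"jaw": 0.03,"translation": [0,0,0],"spin": 0},
    {"jaw": 0.045,"translation": [0,0,0],"spin": 0},
    {"jaw": 0.065,"translation": [0,0,0],"spin": 0},
    {"jaw": 0.085,"translation": [0,0,0],"spin": 0},
    {"jaw": 0.085,"translation": [0,0,0],"spin": 0},
    {"jaw": 0.085,"translation": [0,0,0],"spin": 0},
    {"jaw": 0.085,"translation": [0,0,0],"spin": 0}
  ]
}}

```text
time: 25.3
tool_pos: [553.9, -391.2, 50.2]
tcp_rot: [180.0, 0.0, 105.0]
ft_force: [-0.5, 0.3, 0.5]
finger_gap: 85.3
grip_force: 0.0
```

{"name": "carry_out", "arguments": {
  "commands": [
    {"jaw": 0.085,"translation": [0,0,-0.01],"spin": 0},
    {"jaw": 0.085,"translation": [0,0,-0.02],"spin": 0},
    {"jaw": 0.085,"translation": [0,0,-0.03],"spin": 0},
    {"jaw": 0.085,"translation": [0,0,-0.03],"spin": 0.08},
    {"jaw": 0.085,"translation": [0,0,-0.03],"spin": 0.09},
    {"jaw": 0.085,"translation": [0,0,-0.01],"spin": 0.092},
    {"jaw": 0.085,"translation": [0.02,0.002,0],"spin": 0},
    {"jaw": 0.085,"translation": [0.038,0.004,0],"spin": 0}
  ]
}}

```text
time: 25.97
tool_pos: [560.0, -336.7, 183.1]
tcp_rot: [179.8, 0.2, 89.7]
ft_force: [1.6, 0.2, -0.2]
finger_gap: 85.2
grip_force: 0.0
```

{"name": "carry_out", "arguments": {
  "commands": [
    {"jaw": 0.085,"translation": [0.038,0.0035,0],"spin": 0},
    {"jaw": 0.085,"translation": [0.038,0.0035,0],"spin": 0},
    {"jaw": 0.085,"translation": [0.038,0.0035,0],"spin": 0},
    {"jaw": 0.085,"translation": [0.038,0.0035,0],"spin": 0},
    {"jaw": 0.085,"translation": [0.038,0.0035,0],"spin": 0},
    {"jaw": 0.085,"translation": [0.038,0.0035,0],"spin": 0},
    {"jaw": 0.085,"translation": [0.038,0.0035,0],"spin": 0},
    {"jaw": 0.085,"translation": [0.038,0.0035,0],"spin": 0}
  ]
}}

```text
time: 26.63
tool_pos: [587.9, -27.3, 181.3]
tcp_rot: [179.9, 0.0, 90.0]
ft_force: [0.9, 0.6, 0.4]
finger_gap: 85.0
grip_force: 0.0
```

{"name": "carry_out", "arguments": {
  "commands": [
    {"jaw": 0.085,"translation": [0.038,0.0035,0],"spin": 0},
    {"jaw": 0.085,"translation": [0.02,0.001,0],"spin": 0},
    {"jaw": 0.085,"translation": [0,0,0],"spin": 0},
    {"jaw": 0.085,"translation": [0,0,0],"spin": 0},
    {"jaw": 0.085,"translation": [0,0,0],"spin": 0},
    {"jaw": 0.085,"translation": [0,0,0],"spin": 0},
    {"jaw": 0.085,"translation": [0,0,0],"spin": 0},
    {"jaw": 0.085,"translation": [0,0,0],"spin": 0}
  ]
}}

```text
time: 27.3
tool_pos: [592.4, 27.7, 180.2]
tcp_rot: [180.0, 0.0, 89.9]
ft_force: [0.7, 0.5, -0.0]
finger_gap: 84.7
grip_force: 0.0
```

```bash
python3 - <<'E'
from h import *
p=r.snapshot("top"); S=r.snapshot("side"); w=r.snapshot("wrist");print(r.sense()["time"],np.round(r.sense()["tool_pos"],1),np.round(r.sense()["tcp_rot"],1))
for n,v0,z,q in (("green_carton",(554,-391,.26),4,p),("green_carton",(554,-391,.26),4,S),("blue_tray",(543,-355,.26),0,p),("black_lid_jar",(595,80,0),0,w)):
  for d in r.regions_of(q,n)[:2]:
    v,f=fit([(q,d["pixels"])],M[n.split("_")[-1]],v0,z); print(n,d["score"],np.round(v[:2],1),round(np.degrees(v[2]),1),round(f,3))
a=cv2.resize(p["pixels"][200:290,380:500],None,fx=3.33,fy=3.33,interpolation=cv2.INTER_CUBIC)[:300,:400]
b=cv2.resize(w["pixels"],(400,250)); b=cv2.copyMakeBorder(b,0,a.shape[0]-250,0,0,0)
cv2.imwrite("pics/t6.png",np.hstack([a,b]))
E
```

```text
27.45 [592.4  28.2 180.1] [-180.     0.    89.9]
green_carton 0.87 [ 553.5 -390.6] 14.2 0.081
blue_tray 0.91 [ 542.6 -356.3] 15.5 0.365
black_lid_jar 0.66 [595.  80.] 0.0 1.0
black_lid_jar 0.65 [595.  80.] 0.0 1.0
```

View pics/t6.png

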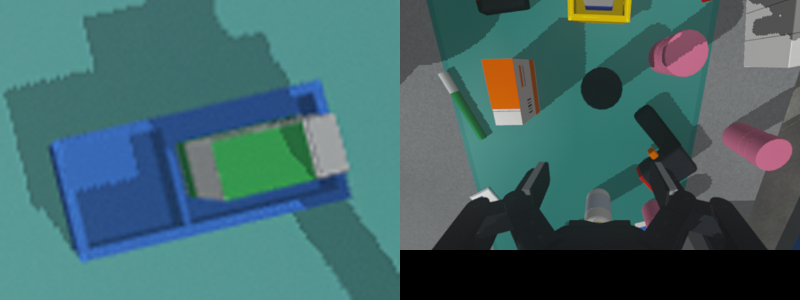

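The green carton stands in the oblong compartment (left half, 260,160) and the square one is free. The wrist view (right half) shows the black lid at (602,88), clear of the pink jar at (680,52). I'm going for the jar.

{"name": "carry_out", "arguments": {
  "commands": [
    {"jaw": 0.085,"translation": [0.018,0.001,0.01],"spin": 0},
    {"jaw": 0.085,"translation": [0.018,0.001,0.01],"spin": 0},
    {"jaw": 0.085,"translation": [0.017,0.0015,0.01],"spin": 0},
    {"jaw": 0.085,"translation": [0,0,0.01],"spin": 0},
    {"jaw": 0.085,"translation": [0,0,0.01],"spin": 0},
    {"jaw": 0.085,"translation": [0,0,0.01],"spin": 0},
    {"jaw": 0.085,"translation": [0,0,0],"spin": 0},
    {"jaw": 0.085,"translation": [0,0,0],"spin": 0}
  ]
}}

```text
time: 28.32
tool_pos: [595.3, 81.0, 119.2]
tcp_rot: [-179.9, 0.0, 89.9]
ft_force: [0.6, 0.2, 0.4]
finger_gap: 85.1
grip_force: 0.0
```

```bash
python3 - <<'E'
from h import *
s=r.sense(); print(np.round(s["tool_pos"],1),s["tcp_rot"])
E
```

```text
[595.3  81.  119.2] [-1.79897281e+02  1.74800405e-02  8.99499653e+01]
```

{"name": "carry_out", "arguments": {
  "commands": [
    {"jaw": 0.085,"translation": [0,0,0.015],"spin": 0},
    {"jaw": 0.085,"translation": [0,0,0.02],"spin": 0},
    {"jaw": 0.085,"translation": [0,0,0.02],"spin": 0},
    {"jaw": 0.085,"translation": [0,0,0.015],"spin": 0},
    {"jaw": 0.085,"translation": [0,0,0.004],"spin": 0},
    {"jaw": 0.085,"translation": [0,0,0],"spin": 0},
    {"jaw": 0.085,"translation": [0,0,0],"spin": 0},
    {"jaw": 0.085,"translation": [0,0,0],"spin": 0}
  ]
}}

```text
time: 28.98
tool_pos: [597.3, 81.7, 48.0]
tcp_rot: [179.8, -0.0, 90.0]
ft_force: [-0.3, 0.1, 0.5]
finger_gap: 85.0
grip_force: 0.0
```

{"name": "carry_out", "arguments": {
  "commands": [
    {"jaw": 0.045,"translation": [0,0,0],"spin": 0},
    {"jaw": 0.045,"translation": [0,0,0],"spin": 0},
    {"jaw": 0.045,"translation": [0,0,0],"spin": 0},
    {"jaw": 0.045,"translation": [0,0,0],"spin": 0},
    {"jaw": 0.045,"translation": [0,0,0],"spin": 0},
    {"jaw": 0.045,"translation": [0,0,0],"spin": 0},
    {"jaw": 0.045,"translation": [0,0,0],"spin": 0},
    {"jaw": 0.045,"translation": [0,0,0],"spin": 0}
  ],
  "squeeze": 35
}}

```text
time: 29.65
tool_pos: [596.5, 81.9, 47.3]
tcp_rot: [179.9, -0.0, 90.0]
ft_force: [-1.2, -0.8, 5.7]
finger_gap: 55.3
grip_force: 36.3
```

{"name": "carry_out", "arguments": {
  "commands": [
    {"jaw": 0.045,"translation": [0,0,-0.008],"spin": 0},
    {"jaw": 0.045,"translation": [0,0,-0.017],"spin": 0},
    {"jaw": 0.045,"translation": [0,0,-0.02],"spin": 0},
    {"jaw": 0.045,"translation": [0,0,-0.02],"spin": 0},
    {"jaw": 0.045,"translation": [0,0,-0.02],"spin": 0},
    {"jaw": 0.045,"translation": [0,0,-0.02],"spin": 0},
    {"jaw": 0.045,"translation": [0,0,-0.02],"spin": 0},
    {"jaw": 0.045,"translation": [0,0,-0.015],"spin": 0}
  ]
}}

```text
time: 30.32
tool_pos: [596.2, 81.9, 188.5]
tcp_rot: [179.9, -0.0, 90.0]
ft_force: [0.6, -0.1, -1.2]
finger_gap: 55.4
grip_force: 37.4
```

{"name": "carry_out", "arguments": {
  "commands": [
    {"jaw": 0.045,"translation": [-0.01,-0.002,0],"spin": 0},
    {"jaw": 0.045,"translation": [-0.02,-0.004,0],"spin": 0},
    {"jaw": 0.045,"translation": [-0.03,-0.005,0],"spin": 0},
    {"jaw": 0.045,"translation": [-0.03,-0.005,0],"spin": 0},
    {"jaw": 0.045,"translation": [-0.03,-0.006,0],"spin": 0},
    {"jaw": 0.045,"translation": [-0.03,-0.006,0],"spin": 0},
    {"jaw": 0.045,"translation": [-0.03,-0.006,0],"spin": 0},
    {"jaw": 0.045,"translation": [-0.03,-0.006,0],"spin": 0}
  ]
}}

```text
time: 30.98
tool_pos: [554.4, -129.9, 184.9]
tcp_rot: [-179.9, -0.0, 90.0]
ft_force: [0.9, 0.6, -1.9]
finger_gap: 55.4
grip_force: 37.4
```

{"name": "carry_out", "arguments": {
  "commands": [
    {"jaw": 0.045,"translation": [-0.03,-0.005,0],"spin": 0},
    {"jaw": 0.045,"translation": [-0.03,-0.005,0],"spin": 0},
    {"jaw": 0.045,"translation": [-0.03,-0.005,0],"spin": 0},
    {"jaw": 0.045,"translation": [-0.03,-0.005,0],"spin": 0},
    {"jaw": 0.045,"translation": [-0.03,-0.005,0],"spin": 0},
    {"jaw": 0.045,"translation": [-0.014,-0.002,0],"spin": 0},
    {"jaw": 0.045,"translation": [-0.007,-0.001,0],"spin": 0},
    {"jaw": 0.045,"translation": [0,0,0],"spin": 0}
  ]
}}

```text
time: 31.65
tool_pos: [526.9, -300.3, 185.2]
tcp_rot: [-179.9, -0.0, 89.9]
ft_force: [0.2, 0.8, -1.0]
finger_gap: 55.4
grip_force: 37.4
```

{"name": "carry_out", "arguments": {
  "commands": [
    {"jaw": 0.045,"translation": [0,0,0.01],"spin": 0},
    {"jaw": 0.045,"translation": [0,0,0.02],"spin": 0},
    {"jaw": 0.045,"translation": [0,0,0.02],"spin": 0},
    {"jaw": 0.045,"translation": [0,0,0.02],"spin": 0},
    {"jaw": 0.045,"translation": [0,0,0.01],"spin": 0},
    {"jaw": 0.045,"translation": [0,0,0],"spin": 0},
    {"jaw": 0.045,"translation": [0,0,0],"spin": 0},
    {"jaw": 0.045,"translation": [0,0,0],"spin": 0}
  ]
}}

```text
time: 32.32
tool_pos: [528.8, -299.0, 107.4]
tcp_rot: [179.9, 0.1, 90.0]
ft_force: [0.5, -0.3, -0.6]
finger_gap: 55.4
grip_force: 37.5
```

```bash
python3 - <<'E'
from h import *
S=r.snapshot("side"); print(r.sense()["time"],np.round(r.sense()["tool_pos"],1),np.round(r.sense()["tcp_rot"],1))
cv2.imwrite("pics/s7.png",cv2.resize(S["pixels"][200:400,180:440],None,fx=2.5,fy=2.5,interpolation=cv2.INTER_CUBIC))
E
```

```text
32.3667 [ 529.  -299.4  107.9] [1.799e+02 1.000e-01 9.000e+01]
```

View pics/s7.png

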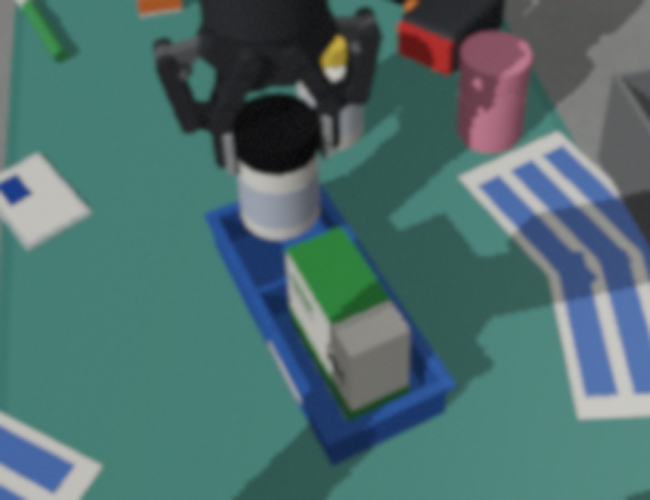

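The jar hangs upright over the square compartment (crop 280,200), and the green carton stands in its own. I'm lowering the jar.

{"name": "carry_out", "arguments": {
  "commands": [
    {"jaw": 0.045,"translation": [0,0,0.01],"spin": 0},
    {"jaw": 0.045,"translation": [0,0,0.015],"spin": 0},
    {"jaw": 0.045,"translation": [0,0,0.015],"spin": 0},
    {"jaw": 0.045,"translation": [0,0,0.01],"spin": 0},
    {"jaw": 0.045,"translation": [0,0,0.004],"spin": 0},
    {"jaw": 0.045,"translation": [0,0,0.001],"spin": 0},
    {"jaw": 0.045,"translation": [0,0,0],"spin": 0},
    {"jaw": 0.045,"translation": [0,0,0],"spin": 0}
  ]
}}

```text
time: 33.03
tool_pos: [528.3, -299.4, 51.5]
tcp_rot: [180.0, 0.0, 90.0]
ft_force: [0.0, -0.6, -1.9]
finger_gap: 55.2
grip_force: 37.5
```

{"name": "carry_out", "arguments": {
  "commands": [
    {"jaw": 0.045,"translation": [0,0,0.0015],"spin": 0},
    {"jaw": 0.045,"translation": [0,0,0],"spin": 0},
    {"jaw": 0.057,"translation": [0,0,0],"spin": 0},
    {"jaw": 0.065,"translation": [0,0,0],"spin": 0},
    {"jaw": 0.075,"translation": [0,0,0],"spin": 0},
    {"jaw": 0.085,"translation": [0,0,0],"spin": 0},
    {"jaw": 0.085,"translation": [0,0,0],"spin": 0},
    {"jaw": 0.085,"translation": [0,0,0],"spin": 0}
  ]
}}

```text
time: 33.7
tool_pos: [527.9, -299.1, 49.5]
tcp_rot: [-180.0, -0.0, 90.0]
ft_force: [0.4, -0.7, -1.3]
finger_gap: 85.3
grip_force: 0.0
```

{"name": "carry_out", "arguments": {
  "commands": [
    {"jaw": 0.085,"translation": [0,0,-0.01],"spin": 0},
    {"jaw": 0.085,"translation": [0,0,-0.02],"spin": 0},
    {"jaw": 0.085,"translation": [0,0,-0.03],"spin": 0},
    {"jaw": 0.085,"translation": [0,0,-0.03],"spin": 0},
    {"jaw": 0.085,"translation": [0,0,-0.03],"spin": 0},
    {"jaw": 0.085,"translation": [0.02,-0.01,-0.01],"spin": 0},
    {"jaw": 0.085,"translation": [0.035,-0.01,0],"spin": 0},
    {"jaw": 0.085,"translation": [0.035,-0.01,0],"spin": 0}
  ]
}}

```text
time: 34.37
tool_pos: [498.4, -209.4, 182.1]
tcp_rot: [179.8, 0.1, 89.9]
ft_force: [-0.4, 0.9, -0.2]
finger_gap: 85.0
grip_force: 0.0
```

{"name": "carry_out", "arguments": {
  "commands": [
    {"jaw": 0.085,"translation": [0.035,-0.01,0],"spin": 0},
    {"jaw": 0.085,"translation": [0.035,-0.01,0],"spin": 0},
    {"jaw": 0.085,"translation": [0.035,-0.01,0],"spin": 0},
    {"jaw": 0.085,"translation": [0.035,-0.01,0],"spin": 0},
    {"jaw": 0.085,"translation": [0.035,0,0],"spin": 0},
    {"jaw": 0.085,"translation": [0.02,0,0],"spin": 0},
    {"jaw": 0.085,"translation": [0,0,0],"spin": 0},
    {"jaw": 0.085,"translation": [0,0,0],"spin": 0}
  ]
}}

```text
time: 35.03
tool_pos: [458.1, -13.3, 180.5]
tcp_rot: [179.9, 0.0, 90.2]
ft_force: [0.2, -0.4, 0.2]
finger_gap: 85.2
grip_force: 0.0
```

```bash
python3 - <<'E'
from h import *
p=r.snapshot("top"); S=r.snapshot("side"); s=r.sense(); print(s["time"],np.round(s["tool_pos"],1),np.abs(s["qd"]).max())
for n,v0,q in (("green_carton",(554,-391,.26),p),("black_lid_jar",(528,-299,0),p),("black_lid_jar",(528,-299,0),S)):
  for d in r.regions_of(q,n)[:5]:
    v,f=fit([(q,d["pixels"])],M[n.split("_")[-1]],v0,4)
    if f<.6: print(n,d["score"],np.round(v[:2],1),round(np.degrees(v[2]),1),round(f,3))
a=cv2.resize(p["pixels"],(640,400))[120:320,120:520]; b=S["pixels"][100:400,150:450]
cv2.imwrite("pics/end.png",np.hstack([cv2.resize(a,(450,300))[:, :450],cv2.resize(b,(300,300))]))
E
```

```text
35.1333 [458.1 -14.7 180.2] 1.04400183501123
green_carton 0.85 [ 553.6 -394. ] 12.5 0.069
black_lid_jar 0.78 [ 527.8 -302. ] 1.9 0.046
black_lid_jar 0.68 [ 527.9 -299.1] 3.9 0.216
```

View pics/end.png

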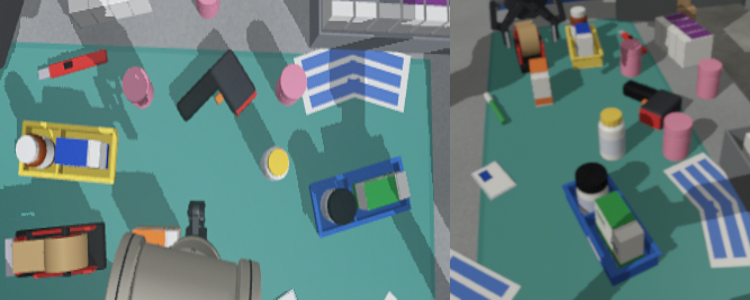

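Both trays are filled: the amber bottle and blue carton stand in the yellow tray, and the jar and green carton in the blue one. All four are upright, and the arm is clear of everything.

```bash
python3 -c "
from bench import r
print(r.hand_in())"
```

```text
the job is handed in; nothing more can be done
None
```

Both orders are made up and the job was handed in at about 35 s. The camera fits put all four items upright inside their tolerances and nothing else looked disturbed, but `hand_in()` returned no verdict.

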